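# Check an angle bracket's radii with a radius leaf

## Robot

A 6-joint arm with a two-finger parallel gripper is mounted at the origin on a cart in front of the work surface, level with it; the furniture and walls round the work are solid. World frame = base frame: x ahead of the robot, y to its left, z up, the work surface at z = 0. Lengths are in m, angles in degrees, forces in N, time in s.
With the tool pointing down it reaches from about 0.3 to 0.75 m from the base axis. Payload 8.5 kg.
Tool frame: the origin (TCP) lies midway between the tips of the shut fingers; the grasp point (between the pads) lies 19 mm behind it (env.hold_point_z is the distance from the TCP to the grasp point, in m); z points along the fingers, y is the line along which they close (so a half turn about z gives the same grasp; the last joint's range is limited). The gripper opens to 85 mm and grips with 20 to 120 N. Pads are 22 mm wide; open, the fingers measure 114 mm over their backs; the gripper's body (76 mm by 85 mm) begins 54 mm behind the grasp point. The pads swing forward as they close: fully open they stand 13 mm farther back than shut.
Start: joints at [61.518, 21.807, 74.336, -0, 83.858, -12.336], TCP at [0.153, 0.528, 0.231] pointing down, gripper open.
Joint ranges: [-178.18, 178.18], [-50.72, 133.34], [12.68, 142.11], [-81.47, 261.47], [9.98, 163.14], [-165.26, 165.26]. Speed limits (degrees/s): [136.94, 136.94, 180, 180, 180, 180].

## Interface

Orientations are given as a 3x3 rotation matrix whose columns are the frame's x, y, z axes.
In Python, from rig import observe, get_image, camera_info, env gives the robot as it stands.
- The arm moves only by the tool drive_tool, never from a script. Its arguments are lists of equal length, an entry for each row: "offset": the shift along the tool's x, y, z in units of 40 mm (1.0 is 40 mm), a list of three; "turn": the turn, a rotation vector about the tool's x, y, z in units of 6 degrees (1.0 is 6 degrees), a list of three; "hand": the opening, from 0 (shut) to 1 (fully open). A call has exactly 10 rows; each row shifts and turns the commanded pose from where the row before left it, along the tool's axes as they then stand; what a row does not reach is not made up. A row lasts 1/8 s, in which the tool goes at most 62.5 mm and 10.7 degrees, less where a joint would pass 70% of its speed; a pose out of reach is approached as far as the arm can. A call is refused whole if a number of a shift passes 1 or a number of a turn 1, either way. A call with a gripper value outside its range is refused whole. The fingers move at their own pace and stop on an object; "newtons" is the grip in N (left out, the last holds). Time passes only in rows, so rows that do not move let the fingers close, or fill a call up. It gives the time, the measured TCP pose, the force, the opening and the grip force at its end, in the units of the state.
- observe(): the state, without advancing time (a new reading comes with each control period).
- get_image(name): name is "side" or "top"; returns the picture (420x560x3 uint8, blue, green, red); there is no depth.
- camera_info(name): a dict with "fx", "fy", "cx", "cy" (pixels), "k1" (the pictures are not rectified: a ray, as slopes to the right and down, at radius r is drawn at 1 + k1 r^2 times it, then the intrinsics apply), "world_to_cam" (4x4, takes a point from world to camera coordinates). Camera axes: x right, y down, z forward; pixel columns grow to the right and rows downward; lengths in m; the calibration is good to about 2 mm. A picture is of the moment at which its call begins. camera_info takes no time and is no camera call.
- env.close_job(): hands the job in; it is judged then, once.
The state is a dict: "time_s": time; "q": joint angles; "qvel": joint speeds; "joint_efforts": joint torques, N m; "position": TCP position; "tool_rot": TCP orientation; "ft_force": force on the tool from outside, world axes, zero at the start; "wrist_torque": the same for the moment, N m; "grip_width": finger opening in m; "gripper_force": force on a finger pad.
Only numpy, scipy, OpenCV 4.12 (cv2) and the standard library are available. Lean on these libraries where they do the work, as an engineer would, in place of code of your own. Each camera call takes 0.05 s, during which the arm holds its last target. There are 200 camera calls.

## Task

From the rack take the radius leaf that matches the steel angle bracket, leave the other two leaves standing there, and hold the leaf's rounded corner fully home in the bracket's fillet for a moment: lower edge flat on the base plate, end flat against the web, square to it so that it cannot rock. Then lay the same leaf flat on the bench and slide its notch fully home round one of the rounded front corners of the base plate, leaving it there flat and square so that the fit can be seen. Do not shove the bracket out of its place or knock over the beaker.

Things in the scene. Friction and masses are not known exactly. Their poses are not given: they have to be found in the camera images.
- bracket: Steel angle bracket, 2.5 kg, loose on the bench. Base plate 100 (x) x 130 (y) x 14 mm; along its far edge an upright web, 16 mm thick, top 80 mm above the bench, near face at x = +34 mm. Origin: centre of the underside; x to the web, y left, z up. Radius 16 mm: the fillet between base and web, and the base's two front (-x) corners seen from above. Back corners square.
- bracket_fillet (a point): Axis of the concave fillet, at mid-width of the bracket: 16 mm in front of the web's near face, 16 mm above the base plate's top (30 mm above the bench). The fillet runs 130 mm along y. Axes as the bracket's.
- bracket_corner_left (a point): Centre of the rounding of the base plate's front left corner: 16 mm in from the front face and from the left side face, 6 mm above the bench. Axes as the bracket's.
- bracket_corner_right (a point): Centre of the rounding of the base plate's front right corner: 16 mm in from the front face and from the right side face, 6 mm above the bench. Axes as the bracket's.
- leaf_rack: Fixed grey rack, 64 (x) x 196 (y) x 24 mm high. Three open slots, 15 mm wide, run along its x at y = -68, 0 and +68 mm, their floors 8 mm above the bench. Origin: centre of the underside. Each slot holds an upright leaf, in an order that varies, gauging end to the rack's +x, the far side.
- leaf_mid_center (a point): The middle-sized aluminium leaf: plate 110 x 52 x 12 mm, about 163 g, loose, upright on its long edge in the rack. Point: its centre, 26 mm above the lower edge. x: along the length to the gauging end; y: across the thickness; z: up at the start. At the gauging end the lower corner is rounded, radius 16 mm; the upper corner has a 26 x 26 mm notch whose inner corner is rounded to the same radius. It fits the bracket.
- leaf_mid_round (a point): Middle leaf: centre of its convex rounded corner, 39 mm from the leaf's centre along +x and 10 mm along -z. Lies on the fillet's axis when the corner is home in the fillet. Axes as the leaf's.
- leaf_mid_notch (a point): Middle leaf: centre of the notch's rounding, 45 mm from the leaf's centre along +x and 16 mm along +z. Lies over the centre of the base plate's corner when the notch is home on it. Axes as the leaf's.
- leaf_mid: The middle leaf as a whole: its origin is at mid-length on the lower edge, 26 mm from its centre along -z. Axes as the leaf's.
- leaf_small_center (a point): The smallest aluminium leaf: plate 96 x 44 x 12 mm, about 124 g, loose, upright on its long edge in the rack. Point: its centre, 22 mm above the lower edge. x: along the length to the gauging end; y: across the thickness; z: up at the start. At the gauging end the lower corner is rounded, radius 10 mm; the upper corner has a 20 x 20 mm notch whose inner corner is rounded to the same radius.
- leaf_large_center (a point): The largest aluminium leaf: plate 124 x 62 x 12 mm, about 212 g, loose, upright on its long edge in the rack. Point: its centre, 31 mm above the lower edge. x: along the length to the gauging end; y: across the thickness; z: up at the start. At the gauging end the lower corner is rounded, radius 24 mm; the upper corner has a 34 x 34 mm notch whose inner corner is rounded to the same radius.
- beaker_center (a point): A glass beaker, 53 mm across and 70 mm high, a bystander at the left of the working area. Point: half-way up on its axis.

How it is judged (in metres and radians):
On the way:
1. Middle leaf upright (3.5 deg) and square to the web (4 deg), its rounded corner held home in the fillet: centre within 2.2 mm of the fillet axis in depth and height, touching the bracket (x of leaf_mid_round in the frame of bracket_fillet between -0.0022 and 0.0022 m and z of leaf_mid_round in the frame of bracket_fillet between -0.0022 and 0.0022 m and y of leaf_mid_round in the frame of bracket_fillet between -0.055 and 0.055 m and angle between the z axis of leaf_mid_center and the z axis of bracket, either way round below 0.06 rad and angle between the y axis of leaf_mid_center and the y axis of bracket, either way round below 0.07 rad and contact force between leaf_mid and bracket above 0.2 N), for 0.3 s.
At the end, for the whole second after the job is handed in: Middle leaf flat on the bench (3.5 degrees), released, at rest, its notch home round a front corner of the base plate: rounding centres within 2.2 mm seen from above, square to the bracket within 3.5 degrees. Small and large leaf within 20 mm of their start (((horizontal distance between leaf_mid_notch and bracket_corner_left below 0.0022 m and height (world z) of leaf_mid_notch below 0.0085 m) or (horizontal distance between leaf_mid_notch and bracket_corner_right below 0.0022 m and height (world z) of leaf_mid_notch below 0.0085 m)) and angle between the y axis of leaf_mid_center and the z axis of bracket, either way round below 0.06 rad and (angle between the x axis of leaf_mid_center and the x axis of bracket, either way round below 0.06 rad or angle between the x axis of leaf_mid_center and the y axis of bracket, either way round below 0.06 rad) and linear speed of each of leaf_mid, bracket below 0.01 m/s and distance of each of leaf_small_center, leaf_large_center from where it was at the start of the episode below 0.02 m); the robot touches nothing.
It fails at once if The bracket is shoved more than 12 mm from its place (distance of bracket from where it was at the start of the episode above 0.012 m).
It fails at once if The beaker is knocked over (angle between beaker_center's own z axis and vertical above 0.6 rad).
It also fails if it takes over 61 s, if anything falls off the work surface, if the arm or the gripper's body presses on something with over 40 N, if the wrist force passes 120 N, or if a joint passes its speed limit or range.

## Working session

There is one attempt and no reset: what is moved stays moved. The work goes in short steps, Python scripts to look and compute and a tool call to move; the robot and the scene stay as the last step left them, time stands still between calls to the robot, and variables do not carry over. Pictures are saved under pics/ and viewed, at most 10 in all, crops included, and the job is handed in when it is done.

Besides the shell and the picture viewer there is one more tool, called as a command line: name --argument value ..., lists and objects as JSON in quotes. drive_tool: Moves the arm, as the interface text tells. Its arguments: {"type":"object","properties":{"offset":{"type":"array"},"turn":{"type":"array"},"hand":{"type":"array"},"newtons":{"type":"number"}},"required":["offset","turn","hand"]}

```bash
mkdir -p pics; ls
cat > h.py <<'E'
import numpy as np, cv2
from rig import observe,get_image,camera_info,env
def ray(n,u,v):
    c=camera_info(n);x=(u-c['cx'])/c['fx'];y=(v-c['cy'])/c['fy'];a,b=x,y
    for _ in range(20):
        s=1+c['k1']*(a*a+b*b);a,b=x/s,y/s
    T=np.array(c['world_to_cam']);R=T[:3,:3]
    return -R.T@T[:3,3],R.T@np.array([a,b,1.])
def plane(n,u,v,z):
    o,d=ray(n,u,v);return o+d*(z-o[2])/d[2]
def proj(n,p):
    c=camera_info(n);T=np.array(c['world_to_cam']);q=T[:3,:3]@np.array(p)+T[:3,3];a,b=q[0]/q[2],q[1]/q[2]
    s=1+c['k1']*(a*a+b*b);return np.array([c['fx']*a*s+c['cx'],c['fy']*b*s+c['cy']])
E
python3 - <<'E'
from h import *
for n in('side','top'):
    cv2.imwrite(f'pics/{n}0.png',get_image(n)); c=camera_info(n);print(n,c['fx'],c['k1'],ray(n,c['cx'],c['cy']))
o=observe();print(o['tool_rot'],o['time_s'],env.hold_point_z)
E
```

```text
pics
side 466.67264956052094 -0.1105512567224663 (array([ 0.21104639, -0.98604975,  0.491249  ]), array([ 0.27251973,  0.87940202, -0.39036533]))
top 460.92363229475967 -0.08503526760380065 (array([ 0.27233006, -0.00665081,  1.26099143]), array([ 0.18571712, -0.02298854, -0.9823343 ]))
[[-9.60542009e-01  2.78134203e-01 -6.44090479e-04]
 [ 2.78134802e-01  9.60541305e-01 -1.19752272e-03]
 [ 2.85603482e-04 -1.32941486e-03 -9.99999076e-01]] 0.1 0.0187
```

View pics/top0.png

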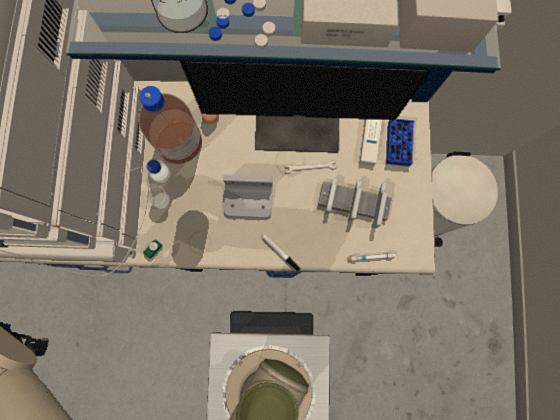

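View pics/side0.png

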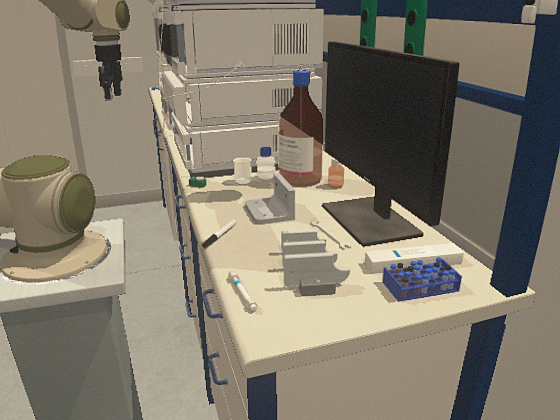

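The top view shows the bracket at about (248,195), the rack with three leaves at (353,200), and the beaker at (160,200). The side view shows the bracket at (272,203) and the leaves at about (310,260). I'll enlarge both areas next.

Run:
```python
from h import *
t=cv2.imread('pics/top0.png');s=cv2.imread('pics/side0.png')
a=cv2.resize(t[165:230,210:400],None,fx=4.2,fy=4.2,interpolation=cv2.INTER_CUBIC)
b=cv2.resize(s[170:300,235:360],None,fx=2.3*2,fy=2.3*2,interpolation=cv2.INTER_CUBIC)
cv2.imwrite('pics/tc.png',a);cv2.imwrite('pics/sc.png',b);print(a.shape,b.shape)
for uv in [(248,195),(353,200),(160,200)]: print(plane('top',*uv,0.02))
```

```text
(273, 798, 3) (598, 575, 3)
[0.52003074 0.07202836 0.02      ]
[ 0.51471927 -0.21727163  0.02      ]
[0.4988914  0.31246687 0.02      ]
```

View pics/tc.png

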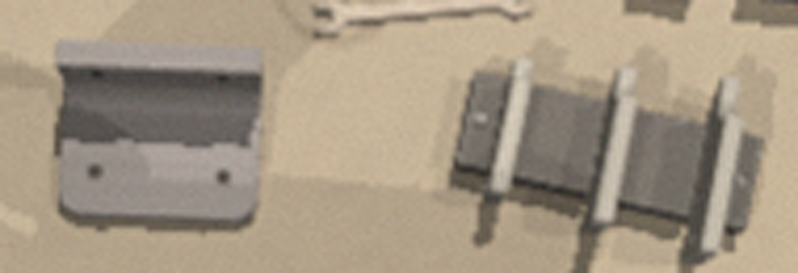

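View pics/sc.png

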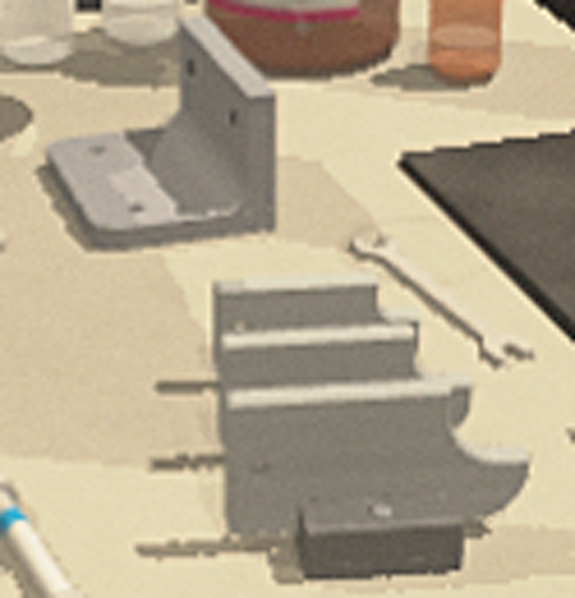

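The enlarged top crop shows leaf lengths that grow from left to right: the small leaf is on the left, the middle leaf in the centre slot (crop 606,222 to 628,68), and the large leaf on the right. The bracket's web top is at crop y≈42–70 and its base front at y≈218. The next step is measuring the edges.

```bash
cat > m.py <<'E'
from h import *
def edge(img,pts0,pts1,n=12,pol=0):
    "scan between polyline start/ends: for i, profile from pts0[i] to pts1[i]; strongest gradient location (px)"
    g=cv2.GaussianBlur(cv2.cvtColor(img,cv2.COLOR_BGR2GRAY),(3,3),0).astype(np.float32);out=[]
    for t in np.linspace(0,1,n):
        a=np.array(pts0[0])*(1-t)+np.array(pts0[1])*t;b=np.array(pts1[0])*(1-t)+np.array(pts1[1])*t
        L=np.linalg.norm(b-a);s=np.linspace(0,1,int(L*8)+1);P=a+(b-a)*s[:,None]
        v=cv2.remap(g,P[None,:,0].astype(np.float32),P[None,:,1].astype(np.float32),cv2.INTER_LINEAR)[0]
        v=cv2.GaussianBlur(v[None],(9,1),0)[0];d=np.gradient(v);d=np.abs(d) if pol==0 else d*pol
        out.append(P[np.argmax(d)])
    return np.array(out)
def wline(n,px,z):
    W=np.array([plane(n,*p,z)[:2] for p in px]);m=np.median(W,0)
    f=cv2.fitLine(W.astype(np.float32),cv2.DIST_HUBER,0,1e-4,1e-5).ravel()
    r=np.abs((W-f[2:])@np.array([-f[1],f[0]]))
    return f[2:],f[:2],r.max()
def X(l1,l2):
    s=np.linalg.solve(np.c_[l1[1],-l2[1]],l2[0]-l1[0]);return l1[0]+s[0]*l1[1]
def C(*p): return [(x/4.2-0.38+210,y/4.2-0.38+165) for x,y in p]
E
python3 - <<'E'
from m import *
t=cv2.imread('pics/top0.png')
def go(name,a0,a1,b0,b1,z,pol):
    p=edge(t,C(a0,a1),C(b0,b1),15,pol);l=wline('top',p,z);d=l[1]
    print(name,l[0].round(4),'dir deg',np.degrees(np.arctan2(d[1],d[0])).round(2),'res',l[2].round(4));return l
# bracket: web top front edge (bright->dark going down), front base edge, sides
w=go('webtop near',(75,60),(245,60),(75,85),(245,85),.08,-1)
wb=go('webtop far',(75,30),(245,30),(75,52),(245,52),.08,0)
f=go('base front',(90,205),(230,205),(90,228),(230,228),.014,-1)
L=go('base left',(48,155),(48,195),(72,155),(72,195),.014,0)
R=go('base right',(272,155),(272,195),(245,155),(245,195),.014,0)
print('corners',X(f,L),X(f,R))
# mid leaf top sides and near end
l1=go('leaf L',(600,205),(612,100),(585,205),(597,100),.06,0)
l2=go('leaf R',(612,205),(626,100),(632,205),(646,100),.06,0)
e=go('leaf near',(600,212),(614,212),(600,235),(614,235),.06,0)
print(X(e,l1),X(e,l2))
E
```

```text
webtop near [0.5457 0.0697] dir deg 89.57 res 0.001
webtop far [0.5621 0.0864] dir deg 88.76 res 0.0089
base front [0.4629 0.0741] dir deg 89.45 res 0.0009
base left [0.4874 0.1422] dir deg 9.62 res 0.0027
base right [0.4911 0.0049] dir deg -10.78 res 0.0016
corners [0.4635558  0.13820769] [0.46231768 0.01035498]
leaf L [ 0.5035 -0.211 ] dir deg -5.99 res 0.0027
leaf R [ 0.5078 -0.2263] dir deg -10.43 res 0.0014
leaf near [ 0.459  -0.2131] dir deg 44.94 res 0.0041
[ 0.4651108  -0.20700173] [ 0.45543036 -0.21666151]
```

Run:
```python
from m import *
for n,p,z in [('near',(606,220),.06),('notch',(620,93),.06),('tip',(628,68),.034),('sm near',(500,190),.052),('lg near',(709,250),.07),('rack FL',(456,165),.024),('rack FR?',(742,232),.024)]:
    print(n,plane('top',*C(p)[0],z).round(4))
D=lambda x,y:(x/4.6-.39+235,y/4.6-.39+170)
for n,p,z in [('s near top',(222,340),.06),('s notch top',(415,327),.06)]:
    print(n,plane('side',*D(*p),z).round(4))
```

```text
near [ 0.4611 -0.2128  0.06  ]
notch [ 0.5434 -0.222   0.06  ]
tip [ 0.5663 -0.2321  0.034 ]
sm near [ 0.4797 -0.1464  0.052 ]
lg near [ 0.4423 -0.2761  0.07  ]
rack FL [ 0.5002 -0.1207  0.024 ]
rack FR? [ 0.4613 -0.3084  0.024 ]
s near top [ 0.4607 -0.2116  0.06  ]
s notch top [ 0.5437 -0.2266  0.06  ]
```

```bash
cat >> h.py <<'E'
def go(p,yaw=None,tilt=True):
    "units to reach p with tool down, leaf-yaw yaw (deg): offset now, rotvec; then offset if turned first"
    from scipy.spatial.transform import Rotation as Ro
    o=observe();R=np.array(o['tool_rot']);d=np.array(p)-o['position']
    if yaw is not None:
        c,s=np.cos(np.radians(yaw)),np.sin(np.radians(yaw))
        T=np.array([[-c,-s,0],[-s,c,0],[0,0,-1.]])
        print('turn units',(np.degrees(Ro.from_matrix(R.T@T).as_rotvec())/6).round(3))
        print('offset after turn',(T.T@d/.04).round(3))
    print('offset now',(R.T@d/.04).round(3),'pos',np.round(o['position'],4),'F',np.round(o['ft_force'],2),'t',o['time_s'],'w',o['grip_width'],o['gripper_force'])
E
python3 -c "
from h import *
go((.515,-.221,.12),-9)"
```

```text
turn units [-0.013 -0.004 -1.191]
offset after turn [-11.872 -17.08    2.769]
offset now [-13.906 -15.466   2.786] pos [0.1528 0.5281 0.2308] F [-0.54  0.02 -0.22] t 0.1 w 0.0858385965131703 0.0
```

drive_tool --offset '[[0, 0, 0], [0, 0, 0], [-0.66, -0.95, 0], [-0.66, -0.95, 0], [-0.66, -0.95, 0], [-0.66, -0.95, 0], [-0.66, -0.95, 0], [-0.66, -0.95, 0], [-0.66, -0.95, 0], [-0.66, -0.95, 0]]' --turn '[[0, 0, -0.6], [0, 0, -0.6], [0, 0, 0], [0, 0, 0], [0, 0, 0], [0, 0, 0], [0, 0, 0], [0, 0, 0], [0, 0, 0], [0, 0, 0]]' --hand '[1, 1, 1, 1, 1, 0.6, 0.6, 0.6, 0.6, 0.6]' --newtons 60

```text
time_s: 1.35
position: [0.3146, 0.1937, 0.2312]
tool_rot: [[-0.988, 0.155, -0.0], [0.155, 0.988, -0.0], [0.0, -0.0, -1.0]]
ft_force: [0.6, 0.2, -0.2]
grip_width: 0.0511
gripper_force: 0.0
```

drive_tool --offset '[[-0.66, -0.95, 0], [-0.66, -0.95, 0], [-0.66, -0.95, 0], [-0.66, -0.95, 0], [-0.66, -0.95, 0], [-0.66, -0.95, 0.4], [-0.66, -0.95, 0.6], [-0.66, -0.95, 0.8], [-0.66, -0.95, 0.9], [0, 0, 0]]' --turn '[[0, 0, 0], [0, 0, 0], [0, 0, 0], [0, 0, 0], [0, 0, 0], [0, 0, 0], [0, 0, 0], [0, 0, 0], [0, 0, 0], [0, 0, 0]]' --hand '[0.5, 0.5, 0.5, 0.5, 0.5, 0.5, 0.5, 0.5, 0.5, 0.5]'

```text
time_s: 2.6
position: [0.4954, -0.1814, 0.1201]
tool_rot: [[-0.987, 0.158, -0.005], [0.158, 0.987, 0.003], [0.005, 0.002, -1.0]]
ft_force: [-0.2, 0.1, -0.5]
grip_width: 0.0425
gripper_force: 0.0
```

Run:
```python
from h import *
go((.515,-.221,.029),-9)
a=get_image('side');b=get_image('top')
s=cv2.resize(a[150:310,230:390],None,fx=3.6,fy=3.6,interpolation=cv2.INTER_CUBIC)
t=cv2.resize(b[150:240,310:400],None,fx=2.4,fy=6.4,interpolation=cv2.INTER_CUBIC)
t=cv2.resize(b[150:240,310:400],(216,216));t=np.vstack([t,np.zeros((s.shape[0]-216,216,3),np.uint8)])
cv2.imwrite('pics/g1.png',np.hstack([s,t]))
```

```text
turn units [ 0.019 -0.047 -0.018]
offset after turn [-0.638 -0.901  2.278]
offset now [-0.651 -0.904  2.273] pos [ 0.4954 -0.1814  0.1201] F [-0.19  0.08 -0.51] t 2.6 w 0.042489229573260796 0.0
```

View pics/g1.png

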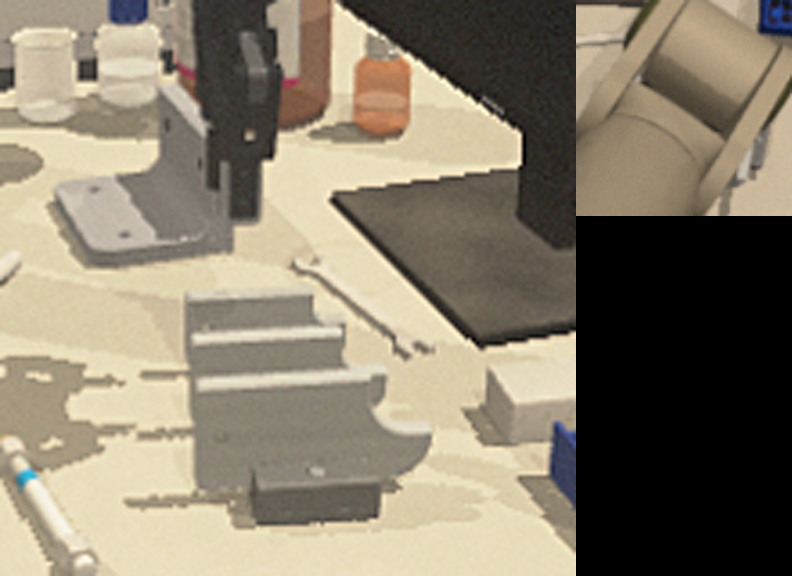

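The gripper is above and behind the leaves, and the top view is hidden by the arm. I'll close the remaining offset, go down and grip.

drive_tool --offset '[[-0.64, -0.9, 0], [0, 0, 0], [0, 0, 0.5], [0, 0, 0.5], [0, 0, 0.5], [0, 0, 0.4], [0, 0, 0.37], [0, 0, 0], [0, 0, 0], [0, 0, 0]]' --turn '[[0, 0, 0], [0, 0, 0], [0, 0, 0], [0, 0, 0], [0, 0, 0], [0, 0, 0], [0, 0, 0], [0, 0, 0], [0, 0, 0], [0, 0, 0]]' --hand '[0.5, 0.5, 0.5, 0.5, 0.5, 0.5, 0.5, 0.5, 0.5, 0.3]'

```text
time_s: 3.95
position: [0.5158, -0.2194, 0.0331]
tool_rot: [[-0.988, 0.156, 0.001], [0.156, 0.988, -0.001], [-0.001, -0.001, -1.0]]
ft_force: [-0.3, 0.0, 0.2]
grip_width: 0.0265
gripper_force: 0.0
```

drive_tool --offset '[[0, 0, 0], [0, 0, 0], [0, 0, 0], [0, 0, 0], [0, 0, 0], [0, 0, 0], [0, 0, 0], [0, 0, 0], [0, 0, 0], [0, 0, 0]]' --turn '[[0, 0, 0], [0, 0, 0], [0, 0, 0], [0, 0, 0], [0, 0, 0], [0, 0, 0], [0, 0, 0], [0, 0, 0], [0, 0, 0], [0, 0, 0]]' --hand '[0.2, 0.1, 0, 0, 0, 0, 0, 0, 0, 0]'

```text
time_s: 5.2
position: [0.5156, -0.2217, 0.033]
tool_rot: [[-0.988, 0.156, 0.001], [0.156, 0.988, -0.004], [-0.002, -0.004, -1.0]]
ft_force: [-3.3, -10.3, -0.2]
grip_width: 0.0109
gripper_force: 58.3
```

drive_tool --offset '[[0, 0, -0.3], [0, 0, -0.7], [0, 0, -0.8], [0, 0, -0.8], [0, 0, -0.4], [0, 0, 0], [0, 0, 0], [0.13, 0.7, 0], [0.13, 0.7, 0], [0.13, 0.7, 0]]' --turn '[[0, 0, 0], [0, 0, 0], [0, 0, 0], [0, 0, 0], [0, 0, 0], [0, 0, -0.7], [0, 0, -0.7], [0, 0, 0], [0, 0, 0], [0, 0, 0]]' --hand '[0, 0, 0, 0, 0, 0, 0, 0, 0, 0]'

```text
time_s: 6.45
position: [0.5002, -0.1341, 0.1523]
tool_rot: [[-1.0, 0.01, -0.001], [0.01, 1.0, 0.0], [0.001, 0.0, -1.0]]
ft_force: [0.3, -0.3, -2.0]
grip_width: 0.011
gripper_force: 58.5
```

drive_tool --offset '[[0.13, 0.9, 0], [0.13, 0.9, 0], [0.13, 0.9, 0], [0.13, 0.9, 0], [0.1, 0.9, 0], [0.1, 0.7, 0], [0, 0, 0], [0, 0, 0], [0, 0, 0], [0, 0, 0]]' --turn '[[0, 0, 0], [0, 0, 0], [0, 0, 0], [0, 0, 0], [0, 0, 0], [0, 0, 0], [0, 0, 0], [0, 0, 0], [0, 0, 0], [0, 0, 0]]' --hand '[0, 0, 0, 0, 0, 0, 0, 0, 0, 0]'

```text
time_s: 7.7
position: [0.474, 0.0726, 0.1525]
tool_rot: [[-1.0, 0.011, -0.0], [0.011, 1.0, -0.0], [0.0, -0.0, -1.0]]
ft_force: [-0.2, -0.2, -2.0]
grip_width: 0.0112
gripper_force: 58.7
```

Run:
```python
from h import *
go((.476,.074,.060),-.5)
a=get_image('side')
s=cv2.resize(a[120:300,215:375],None,fx=3.3,fy=3.3,interpolation=cv2.INTER_CUBIC)
cv2.imwrite('pics/g2.png',s)
```

```text
turn units [-0.001 -0.001 -0.018]
offset after turn [-0.05   0.035  2.312]
offset now [-0.05   0.035  2.312] pos [0.474  0.0726 0.1525] F [-0.18 -0.2  -1.95] t 7.7 w 0.011185335964067275 58.72879419475794
```

View pics/g2.png

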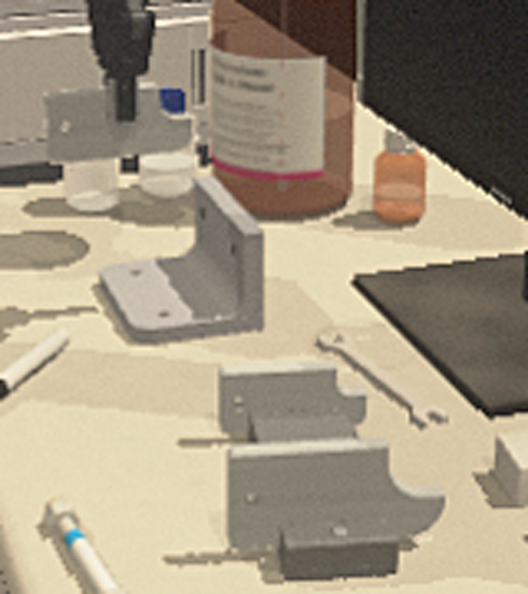

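The leaf is held upright and level, with its round corner low and towards the web (crop 190,145). The other two leaves are still standing. Going down now.

drive_tool --offset '[[0, 0, 0.6], [0, 0, 0.6], [0, 0, 0.6], [0, 0, 0.5], [0, 0, 0.38], [0, 0, 0], [0, 0, 0.03], [0, 0, 0.03], [0, 0, 0.02], [0, 0, 0]]' --turn '[[0, 0, 0], [0, 0, 0], [0, 0, 0], [0, 0, 0], [0, 0, 0], [0, 0, 0], [0, 0, 0], [0, 0, 0], [0, 0, 0], [0, 0, 0]]' --hand '[0, 0, 0, 0, 0, 0, 0, 0, 0, 0]'

```text
time_s: 9.0
position: [0.4739, 0.0732, 0.0423]
tool_rot: [[-1.0, 0.009, 0.0], [0.009, 1.0, -0.0], [-0.0, -0.0, -1.0]]
ft_force: [-0.3, 0.3, -2.7]
grip_width: 0.0107
gripper_force: 58.6
```

drive_tool --offset '[[0, 0, 0.02], [0, 0, 0.02], [0, 0, 0.02], [0, 0, 0.02], [0, 0, 0], [0, 0, 0], [0, 0, 0], [0, 0, 0], [0, 0, 0], [0, 0, 0]]' --turn '[[0, 0, 0], [0, 0, 0], [0, 0, 0], [0, 0, 0], [0, 0, 0], [0, 0, 0], [0, 0, 0], [0, 0, 0], [0, 0, 0], [0, 0, 0]]' --hand '[0, 0, 0, 0, 0, 0, 0, 0, 0, 0]'

```text
time_s: 10.25
position: [0.4739, 0.0732, 0.0389]
tool_rot: [[-1.0, 0.01, 0.0], [0.01, 1.0, -0.0], [-0.0, -0.0, -1.0]]
ft_force: [-0.2, 0.2, -3.4]
grip_width: 0.0105
gripper_force: 58.6
```

drive_tool --offset '[[0, 0, 0.02], [0, 0, 0], [0, 0, 0.02], [0, 0, 0], [0, 0, 0.02], [0, 0, 0], [0, 0, 0.01], [0, 0, 0], [0, 0, 0], [0, 0, 0]]' --turn '[[0, 0, 0], [0, 0, 0], [0, 0, 0], [0, 0, 0], [0, 0, 0], [0, 0, 0], [0, 0, 0], [0, 0, 0], [0, 0, 0], [0, 0, 0]]' --hand '[0, 0, 0, 0, 0, 0, 0, 0, 0, 0]'

```text
time_s: 11.5
position: [0.474, 0.0731, 0.0384]
tool_rot: [[-1.0, 0.009, 0.002], [0.009, 1.0, -0.001], [-0.002, -0.001, -1.0]]
ft_force: [-9.2, -0.8, 29.1]
grip_width: 0.011
gripper_force: 63.8
```

drive_tool --offset '[[0, 0, -0.045], [0, 0, 0], [-0.07, 0, 0], [-0.07, 0, 0], [-0.07, 0, 0], [-0.06, 0, 0], [-0.04, 0, 0], [0, 0, 0], [0, 0, 0], [0, 0, 0]]' --turn '[[0, 0, 0], [0, 0, 0], [0, 0, 0], [0, 0, 0], [0, 0, 0], [0, 0, 0], [0, 0, 0], [0, 0, 0], [0, 0, 0], [0, 0, 0]]' --hand '[0, 0, 0, 0, 0, 0, 0, 0, 0, 0]'

```text
time_s: 12.75
position: [0.4857, 0.0732, 0.0385]
tool_rot: [[-1.0, 0.009, -0.001], [0.009, 1.0, 0.0], [0.001, 0.0, -1.0]]
ft_force: [-6.8, 0.5, 12.5]
grip_width: 0.0108
gripper_force: 61.2
```

drive_tool --offset '[[0, 0, -0.01], [-0.03, 0, 0], [0, 0, 0], [-0.03, 0, 0], [0, 0, 0], [0, 0, 0], [0, 0, 0], [0, 0, 0], [0, 0, 0], [0, 0, 0]]' --turn '[[0, 0, 0], [0, 0, 0], [0, 0, 0], [0, 0, 0], [0, 0, 0], [0, 0, 0], [0, 0, 0], [0, 0, 0], [0, 0, 0], [0, 0, 0]]' --hand '[0, 0, 0, 0, 0, 0, 0, 0, 0, 0]'

```text
time_s: 14.0
position: [0.4884, 0.0732, 0.0385]
tool_rot: [[-1.0, 0.009, -0.001], [0.009, 1.0, 0.0], [0.001, 0.0, -1.0]]
ft_force: [-3.5, 0.6, 7.0]
grip_width: 0.011
gripper_force: 60.4
```

drive_tool --offset '[[-0.025, 0, 0], [0, 0, 0], [-0.025, 0, 0], [0, 0, 0], [0, 0, 0], [0, 0, 0], [0, 0, 0], [0, 0, 0], [0, 0, 0], [0, 0, 0]]' --turn '[[0, 0, 0], [0, 0, 0], [0, 0, 0], [0, 0, 0], [0, 0, 0], [0, 0, 0], [0, 0, 0], [0, 0, 0], [0, 0, 0], [0, 0, 0]]' --hand '[0, 0, 0, 0, 0, 0, 0, 0, 0, 0]'

```text
time_s: 15.25
position: [0.4903, 0.0732, 0.0385]
tool_rot: [[-1.0, 0.009, -0.001], [0.009, 1.0, 0.0], [0.001, 0.0, -1.0]]
ft_force: [-4.2, -0.3, 6.9]
grip_width: 0.0111
gripper_force: 60.4
```

drive_tool --offset '[[-0.025, 0, 0], [0, 0, 0], [-0.025, 0, 0], [0, 0, 0], [0, 0, 0], [0, 0, 0], [0, 0, 0], [0, 0, 0], [0, 0, 0], [0, 0, 0]]' --turn '[[0, 0, 0], [0, 0, 0], [0, 0, 0], [0, 0, 0], [0, 0, 0], [0, 0, 0], [0, 0, 0], [0, 0, 0], [0, 0, 0], [0, 0, 0]]' --hand '[0, 0, 0, 0, 0, 0, 0, 0, 0, 0]'

```text
time_s: 16.5
position: [0.4924, 0.0731, 0.0385]
tool_rot: [[-1.0, 0.009, -0.001], [0.009, 1.0, 0.0], [0.001, 0.0, -1.0]]
ft_force: [-3.2, -0.4, 7.3]
grip_width: 0.0108
gripper_force: 60.4
```

Run:
```python
from h import *
a=get_image('side')
go((.476,.074,.060),-.5)
s=cv2.resize(a[140:240,215:335],None,fx=5,fy=5,interpolation=cv2.INTER_CUBIC)
cv2.imwrite('pics/g3.png',s)
```

```text
turn units [ 0.    -0.008 -0.007]
offset after turn [ 0.409  0.019 -0.538]
offset now [ 0.41   0.018 -0.538] pos [0.4924 0.0731 0.0385] F [-4.73 -0.46  6.82] t 16.55 w 0.010941983388855875 60.393653428182006
```

View pics/g3.png

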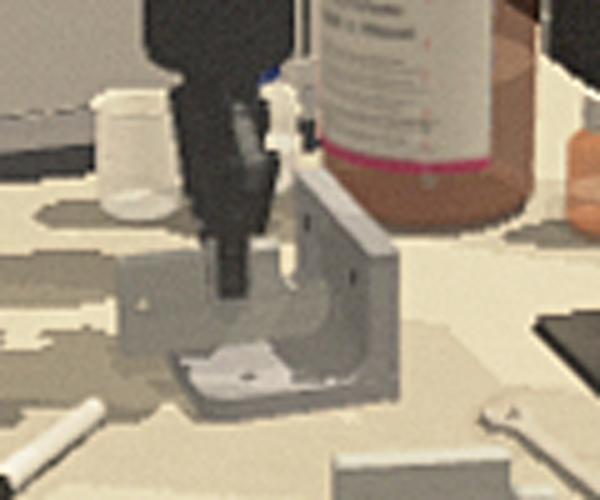

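The leaf sits flat on the base, with its rounded tip (crop 328,310) close to the web's near face. I'll go on forward gently.

drive_tool --offset '[[-0.025, 0, 0], [0, 0, 0], [-0.025, 0, 0], [0, 0, 0], [0, 0, 0], [0, 0, 0], [0, 0, 0], [0, 0, 0], [0, 0, 0], [0, 0, 0]]' --turn '[[0, 0, 0], [0, 0, 0], [0, 0, 0], [0, 0, 0], [0, 0, 0], [0, 0, 0], [0, 0, 0], [0, 0, 0], [0, 0, 0], [0, 0, 0]]' --hand '[0, 0, 0, 0, 0, 0, 0, 0, 0, 0]'

```text
time_s: 17.8
position: [0.4936, 0.0731, 0.0385]
tool_rot: [[-1.0, 0.009, -0.002], [0.009, 1.0, 0.0], [0.002, -0.0, -1.0]]
ft_force: [-7.6, 0.2, 9.6]
grip_width: 0.0109
gripper_force: 61.0
```

drive_tool --offset '[[-0.02, 0, 0], [0, 0, 0], [0, 0, 0], [0, 0, 0], [0, 0, 0], [0, 0, 0], [0, 0, 0], [0, 0, 0], [0, 0, 0], [0, 0, 0]]' --turn '[[0, 0, 0], [0, 0, 0], [0, 0, 0], [0, 0, 0], [0, 0, 0], [0, 0, 0], [0, 0, 0], [0, 0, 0], [0, 0, 0], [0, 0, 0]]' --hand '[0, 0, 0, 0, 0, 0, 0, 0, 0, 0]'

```text
time_s: 19.05
position: [0.4936, 0.0731, 0.0385]
tool_rot: [[-1.0, 0.009, -0.004], [0.009, 1.0, -0.0], [0.004, -0.0, -1.0]]
ft_force: [-10.9, -0.1, 13.2]
grip_width: 0.011
gripper_force: 61.3
```

The corner is home: the position holds with 10.9 N forward and about 13 N down. Next I lift off and go to the bench area front-left of the bracket.

drive_tool --offset '[[0.05, 0, -0.05], [0.05, 0, -0.4], [0, 0, -0.75], [0, 0, -0.8], [0.48, 0.8, 0], [0.48, 0.8, 0], [0.48, 0.8, 0], [0.48, 0.9, 0], [0, 0, 0.6], [0, 0, 0.6]]' --turn '[[0, 0, 0], [0, 0, 0], [0, 0, 0], [0, 0, 0], [0, 0, 0], [0, 0, 0], [0, 0, 0], [0, 0, 0], [0, 0, 0], [0, 0, 0]]' --hand '[0, 0, 0, 0, 0, 0, 0, 0, 0, 0]'

```text
time_s: 20.3
position: [0.416, 0.2063, 0.0696]
tool_rot: [[-1.0, 0.008, 0.001], [0.008, 1.0, 0.0], [-0.001, 0.0, -1.0]]
ft_force: [0.5, -0.5, -2.0]
grip_width: 0.0111
gripper_force: 59.2
```

Run:
```python
from m import *
go((.412,.207,.0265),-.5)
t=get_image('top');cv2.imwrite('pics/top1.png',t)
c=cv2.resize(t[170:270,140:280],None,fx=5,fy=5,interpolation=cv2.INTER_CUBIC);cv2.imwrite('pics/g4.png',c)
```

```text
turn units [0.002 0.01  0.004]
offset after turn [0.1   0.015 1.079]
offset now [0.101 0.015 1.079] pos [0.416  0.2063 0.0696] F [ 0.54 -0.54 -2.01] t 20.3 w 0.011104151921697095 59.222143488004804
```

View pics/g4.png

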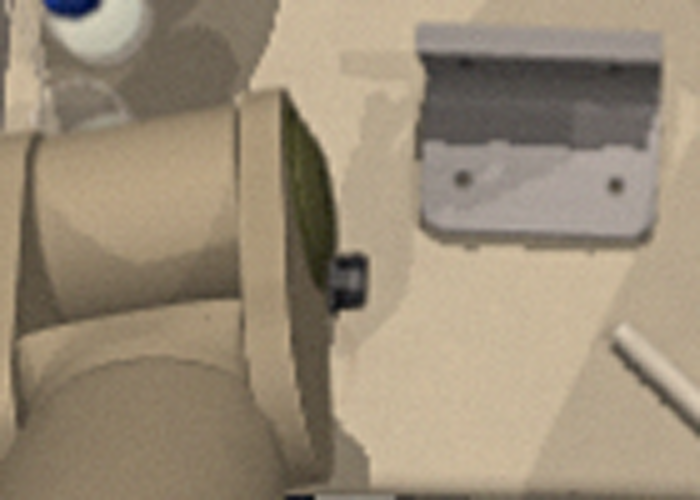

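The arm hides the placing area. The bracket is fully visible and apparently unmoved (base front corners near crop 425,235 and 655,240), and the beaker is standing. Lowering the leaf to the bench.

drive_tool --offset '[[0.1, 0, 0.3], [0, 0, 0.4], [0, 0, 0.3], [0, 0, 0.06], [0, 0, 0.02], [0, 0, 0.02], [0, 0, 0.02], [0, 0, 0], [0, 0, 0], [0, 0, 0]]' --turn '[[0, 0, 0], [0, 0, 0], [0, 0, 0], [0, 0, 0], [0, 0, 0], [0, 0, 0], [0, 0, 0], [0, 0, 0], [0, 0, 0], [0, 0, 0]]' --hand '[0, 0, 0, 0, 0, 0, 0, 0, 0, 0]'

```text
time_s: 21.6
position: [0.412, 0.2058, 0.0256]
tool_rot: [[-1.0, 0.009, 0.0], [0.009, 1.0, -0.0], [-0.0, -0.0, -1.0]]
ft_force: [-0.2, 0.7, -2.4]
grip_width: 0.0106
gripper_force: 59.1
```

Run:
```python
from m import *
t=cv2.imread('pics/top1.png')
K=lambda *p:[(x/5-.4+140,y/5-.4+170) for x,y in p]
def g(name,a0,a1,b0,b1,z,pol):
    p=edge(t,K(a0,a1),K(b0,b1),20,pol);l=wline('top',p,z);d=l[1]
    print(name,l[0].round(4),'dir',np.degrees(np.arctan2(d[1],d[0])).round(2),'res',l[2].round(4));return l
w=g('web near',(435,45),(645,48),(435,70),(645,70),.08,-1)
f=g('front',(450,215),(630,218),(450,245),(630,248),.014,-1)
L=g('left',(405,155),(410,205),(435,155),(440,205),.014,0)
R=g('right',(670,155),(668,205),(640,155),(640,205),.014,0)
```

```text
web near [0.5454 0.0691] dir 89.64 res 0.001
front [0.463  0.0805] dir 89.5 res 0.0012
left [0.4864 0.1413] dir 3.61 res 0.0022
right [0.4971 0.0046] dir -7.99 res 0.0013
```

drive_tool --offset '[[0, 0, 0.02], [0, 0, 0.01], [0, 0, 0], [0, 0, 0], [0, 0, 0], [0, 0, 0], [0, 0, 0], [0, 0, 0], [0, 0, -0.1], [0, 0, -0.05]]' --turn '[[0, 0, 0], [0, 0, 0], [0, 0, 0], [0, 0, 0], [0, 0, 0], [0, 0, 0], [0, 0, 0], [0, 0, 0], [0, 0, 0], [0, 0, 0]]' --hand '[0, 0, 0.2, 0.3, 0.5, 0.8, 1, 1, 1, 1]'

```text
time_s: 22.85
position: [0.4121, 0.2059, 0.0307]
tool_rot: [[-1.0, 0.009, 0.0], [0.009, 1.0, 0.0], [-0.0, 0.0, -1.0]]
ft_force: [0.7, 0.3, -0.0]
grip_width: 0.0855
gripper_force: 0.0
```

drive_tool --offset '[[0, 0, 0], [0, -0.2, 0], [0, -0.2, 0], [0, -0.2, 0], [0, -0.2, 0], [0, -0.15, 0], [0, -0.15, 0], [0, -0.15, 0], [0, 0, 0], [0, 0, 0]]' --turn '[[0, 0, 0], [0, 0, 0], [0, 0, 0], [0, 0, 0], [0, 0, 0], [0, 0, 0], [0, 0, 0], [0, 0, 0], [0, 0, 0], [0, 0, 0]]' --hand '[1, 1, 1, 1, 1, 1, 1, 1, 1, 1]'

```text
time_s: 24.1
position: [0.4115, 0.1559, 0.0303]
tool_rot: [[-1.0, 0.009, -0.0], [0.009, 1.0, 0.0], [0.0, 0.0, -1.0]]
ft_force: [0.3, 0.1, -0.8]
grip_width: 0.0852
gripper_force: 0.0
```

Run:
```python
from m import *
go((.412,.207,.0265),-.5)
a=get_image('side')
c=cv2.resize(a[130:250,170:310],None,fx=5,fy=5,interpolation=cv2.INTER_CUBIC);cv2.imwrite('pics/g5.png',c)
```

```text
turn units [ 0.    -0.    -0.007]
offset after turn [-0.002  1.278  0.096]
offset now [-1.000e-03  1.278e+00  9.600e-02] pos [0.4115 0.1559 0.0303] F [ 0.27  0.13 -0.82] t 24.1 w 0.08523855683802577 0.0
```

View pics/g5.png

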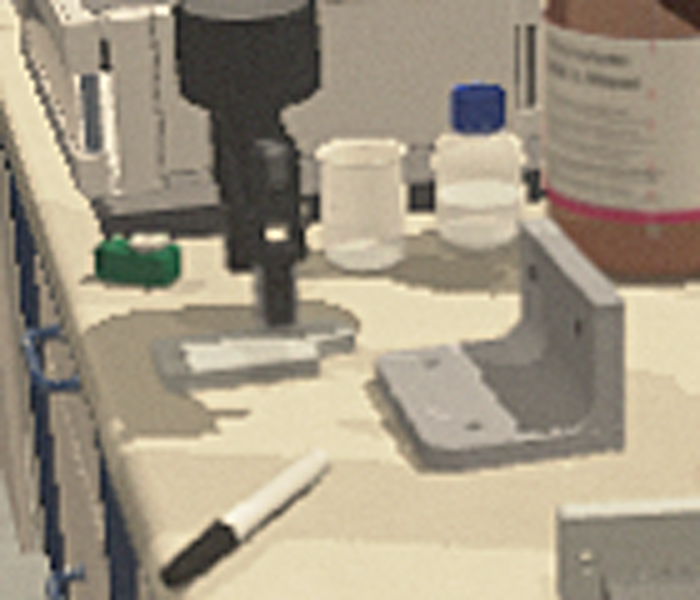

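The leaf lies flat (crop 155–355, 325–390), notch towards the bracket's left front corner. The beaker is standing. Its position comes next.

Run:
```python
from m import *
K=lambda x,y:(x/5-.4+170,y/5-.4+130)
for n,p,z in [('near-edge L top',(180,378),.012),('near-edge R (notch start)',(318,364),.012),('tip R',(355,345),.012),('far L',(157,340),.012),('bracket FL?',(378,372),.014)]:
    print(n,plane('side',*K(*p),z).round(4))
```

```text
near-edge L top [0.3622 0.1408 0.012 ]
near-edge R (notch start) [0.4351 0.1363 0.012 ]
tip R [0.4598 0.1559 0.012 ]
far L [0.3587 0.1973 0.012 ]
bracket FL? [0.4618 0.1111 0.014 ]
```

drive_tool --offset '[[0, 0, -0.2], [0.27, 0.15, 0], [0.27, 0.15, 0], [0, 0, 0], [0, 0, 0.3], [0, 0, 0.3], [0, 0, 0.2], [0, 0, 0.1], [0, 0, 0], [0, 0, 0]]' --turn '[[0, 0, 0], [0, 0, 0], [0, 0, 0], [0, 0, 0], [0, 0, 0], [0, 0, 0], [0, 0, 0], [0, 0, 0], [0, 0, 0], [0, 0, 0]]' --hand '[1, 1, 0.9, 0.9, 0.9, 0.9, 0.9, 0.9, 0.9, 0.9]' --newtons 25

```text
time_s: 25.4
position: [0.3902, 0.168, 0.0025]
tool_rot: [[-1.0, 0.01, 0.0], [0.01, 1.0, 0.0], [-0.0, 0.0, -1.0]]
ft_force: [0.0, -0.2, 0.9]
grip_width: 0.077
gripper_force: 0.0
```

drive_tool --offset '[[0, 0, 0], [0, 0, 0], [0, 0, 0.05], [0, 0, 0.05], [0, 0, 0], [0, 0, 0], [0, 0, 0], [0, 0, 0], [0, 0, 0], [0, 0, 0]]' --turn '[[0, 0, 0], [0, 0, 0], [0, 0, 0], [0, 0, 0], [0, 0, 0], [0, 0, 0], [0, 0, 0], [0, 0, 0], [0, 0, 0], [0, 0, 0]]' --hand '[0.75, 0.75, 0.75, 0.75, 0.75, 0.75, 0.7, 0.65, 0.6, 0.5]'

```text
time_s: 26.65
position: [0.3901, 0.1681, -0.0014]
tool_rot: [[-1.0, 0.009, 0.001], [0.009, 1.0, 0.0], [-0.001, 0.0, -1.0]]
ft_force: [-1.2, 1.7, 4.8]
grip_width: 0.0514
gripper_force: 25.0
```

drive_tool --offset '[[0, 0, 0], [0, 0, 0], [0, 0, 0], [0, 0, 0], [0, 0, 0], [0, 0, 0], [0, 0, 0], [0, 0, 0], [0, 0, 0], [0, 0, 0]]' --turn '[[0, 0, 0], [0, 0, 0], [0, 0, 0], [0, 0, 0], [0, 0, 0], [0, 0, 0], [0, 0, 0], [0, 0, 0], [0, 0, 0], [0, 0, 0]]' --hand '[0.5, 0.5, 0.5, 0.5, 0.5, 0.5, 0.5, 0.5, 0.5, 0.5]'

```text
time_s: 27.9
position: [0.3901, 0.1681, -0.0014]
tool_rot: [[-1.0, 0.009, 0.001], [0.009, 1.0, 0.0], [-0.001, 0.0, -1.0]]
ft_force: [-1.3, 0.9, 6.3]
grip_width: 0.0513
gripper_force: 25.0
```

Run:
```python
from m import *
go((.412,.207,.0265),-.5)
a=get_image('side');b=get_image('top');cv2.imwrite('pics/s2.png',a)
c=cv2.resize(a[170:250,190:310],(600,400),interpolation=cv2.INTER_CUBIC)
d=cv2.resize(b[190:270,190:230],(200,400),interpolation=cv2.INTER_CUBIC);cv2.imwrite('pics/g6.png',np.hstack([c,d]))
```

```text
turn units [ 0.001  0.005 -0.005]
offset after turn [-0.539  0.978 -0.697]
offset now [-0.539  0.978 -0.696] pos [ 0.3901  0.1681 -0.0014] F [-1.27  0.95  6.34] t 27.9 w 0.051312036425619566 24.968421757221222
```

View pics/g6.png

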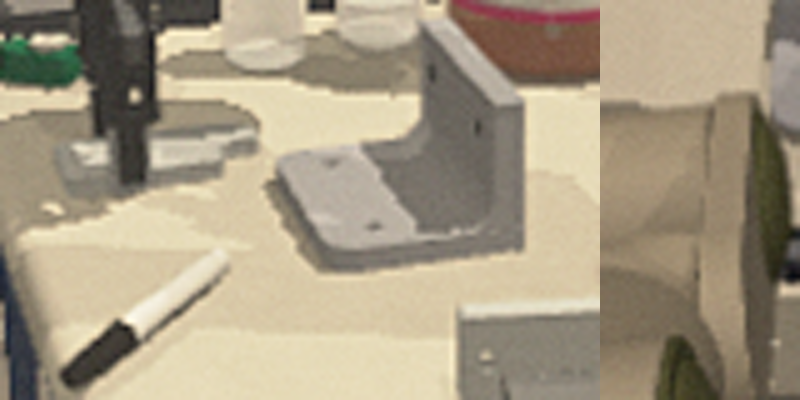

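The leaf is gripped across its width (51.3 mm, crop 60–260, 125–195) and the notch faces the bracket. I'll estimate its x from the notch edge and the tip.

Run:
```python
from m import *
K=lambda x,y:(x/5-.4+190,y/5-.4+170)
for n,p,z in [('L end near top',(66,183),.012),('notch start',(223,167),.012),('tip low',(259,152),.003),('tip top',(258,138),.012)]:
    print(n,plane('side',*K(*p),z).round(4))
```

```text
L end near top [0.3541 0.1366 0.012 ]
notch start [0.4368 0.1315 0.012 ]
tip low [0.4643 0.1668 0.003 ]
tip top [0.4637 0.1651 0.012 ]
```

drive_tool --offset '[[0, 0, -0.015], [0, -0.14, 0], [0, -0.15, 0], [0, -0.15, 0], [0, -0.14, 0], [-0.14, 0, 0], [-0.14, 0, 0], [-0.14, 0, 0], [-0.12, 0, 0], [0, 0, 0]]' --turn '[[0, 0, 0], [0, 0, 0], [0, 0, 0], [0, 0, 0], [0, 0, 0], [0, 0, 0], [0, 0, 0], [0, 0, 0], [0, 0, 0], [0, 0, 0]]' --hand '[0.5, 0.5, 0.5, 0.5, 0.5, 0.5, 0.5, 0.5, 0.5, 0.5]'

```text
time_s: 29.25
position: [0.4118, 0.1447, -0.0011]
tool_rot: [[-1.0, 0.009, 0.0], [0.009, 1.0, 0.0], [-0.0, 0.0, -1.0]]
ft_force: [0.6, -0.3, -0.8]
grip_width: 0.0507
gripper_force: 26.3
```

drive_tool --offset '[[0, -0.025, 0], [0, -0.025, 0], [0, -0.025, 0], [0, -0.025, 0], [0, 0, 0], [0, 0, 0], [0, 0, 0], [0, 0, 0], [0, 0, 0], [0, 0, 0]]' --turn '[[0, 0, 0], [0, 0, 0], [0, 0, 0], [0, 0, 0], [0, 0, 0], [0, 0, 0], [0, 0, 0], [0, 0, 0], [0, 0, 0], [0, 0, 0]]' --hand '[0.5, 0.5, 0.5, 0.5, 0.5, 0.5, 0.5, 0.5, 0.5, 0.5]'

```text
time_s: 30.5
position: [0.4114, 0.1406, -0.0011]
tool_rot: [[-1.0, 0.009, 0.0], [0.009, 1.0, 0.0], [-0.0, 0.0, -1.0]]
ft_force: [-0.8, 0.0, -2.6]
grip_width: 0.0514
gripper_force: 26.3
```

drive_tool --offset '[[0, -0.025, 0], [0, 0, 0], [0, -0.025, 0], [0, 0, 0], [0, 0, 0], [0, 0, 0], [0, 0, 0], [0, 0, 0], [0, 0, 0], [0, 0, 0]]' --turn '[[0, 0, 0], [0, 0, 0], [0, 0, 0], [0, 0, 0], [0, 0, 0], [0, 0, 0], [0, 0, 0], [0, 0, 0], [0, 0, 0], [0, 0, 0]]' --hand '[0.5, 0.5, 0.5, 0.5, 0.5, 0.5, 0.5, 0.5, 0.5, 0.5]'

```text
time_s: 31.75
position: [0.4113, 0.1386, -0.0011]
tool_rot: [[-1.0, 0.01, -0.0], [0.01, 1.0, -0.0], [0.0, -0.0, -1.0]]
ft_force: [0.1, -0.1, -1.3]
grip_width: 0.0515
gripper_force: 26.3
```

drive_tool --offset '[[0, -0.025, 0], [0, 0, 0], [0, -0.025, 0], [0, 0, 0], [0, 0, 0], [0, 0, 0], [0, 0, 0], [0, 0, 0], [0, 0, 0], [0, 0, 0]]' --turn '[[0, 0, 0], [0, 0, 0], [0, 0, 0], [0, 0, 0], [0, 0, 0], [0, 0, 0], [0, 0, 0], [0, 0, 0], [0, 0, 0], [0, 0, 0]]' --hand '[0.5, 0.5, 0.5, 0.5, 0.5, 0.5, 0.5, 0.5, 0.5, 0.5]'

```text
time_s: 33.0
position: [0.4113, 0.1366, -0.0011]
tool_rot: [[-1.0, 0.01, 0.0], [0.01, 1.0, 0.0], [-0.0, 0.0, -1.0]]
ft_force: [-0.4, 0.0, -0.7]
grip_width: 0.0515
gripper_force: 26.3
```

drive_tool --offset '[[0, -0.025, 0], [0, 0, 0], [0, -0.025, 0], [0, 0, 0], [0, 0, 0], [0, 0, 0], [0, 0, 0], [0, 0, 0], [0, 0, 0], [0, 0, 0]]' --turn '[[0, 0, 0], [0, 0, 0], [0, 0, 0], [0, 0, 0], [0, 0, 0], [0, 0, 0], [0, 0, 0], [0, 0, 0], [0, 0, 0], [0, 0, 0]]' --hand '[0.5, 0.5, 0.5, 0.5, 0.5, 0.5, 0.5, 0.5, 0.5, 0.5]'

```text
time_s: 34.25
position: [0.411, 0.1351, -0.0011]
tool_rot: [[-1.0, 0.009, -0.0], [0.009, 1.0, 0.001], [0.0, 0.001, -1.0]]
ft_force: [-0.2, 7.2, -1.2]
grip_width: 0.0514
gripper_force: 27.4
```

Run:
```python
from m import *
go((.412,.207,.0265),-.5)
t=get_image('top');cv2.imwrite('pics/top3.png',t);cv2.imwrite('pics/side3.png',get_image('side'))
# left side of the bracket by intensity rows: print gray profile across left face of base top and the web
g=cv2.cvtColor(t,cv2.COLOR_BGR2GRAY)
for r in (178,203,206,209,214,218): print(r,g[r,205:245].tolist())
for n,z,y in (('left base',.014,.139),('left base',.014,.133),('leaf -y edge mid',.012,.109)):print(n,proj('top',(.49,y,z)).round(2),proj('top',(.43,y,z)).round(2))
```

```text
turn units [ 0.005 -0.003 -0.001]
offset after turn [-0.009  1.798 -0.69 ]
offset now [-0.008  1.798 -0.689] pos [ 0.411   0.1351 -0.0011] F [-0.23  7.15 -1.22] t 34.25 w 0.05138066326891339 27.35904335975647
178 [186, 183, 184, 183, 186, 184, 185, 184, 184, 185, 185, 182, 184, 183, 185, 185, 185, 181, 164, 157, 164, 163, 162, 164, 164, 163, 163, 163, 166, 162, 160, 147, 148, 148, 149, 148, 146, 149, 151, 150]
203 [153, 149, 150, 149, 148, 148, 153, 147, 148, 147, 148, 148, 147, 152, 149, 148, 149, 144, 141, 138, 136, 131, 130, 130, 128, 133, 132, 134, 134, 132, 132, 139, 123, 101, 139, 147, 148, 148, 148, 149]
206 [138, 143, 140, 137, 141, 138, 140, 138, 140, 140, 141, 140, 139, 144, 139, 137, 142, 138, 143, 137, 141, 137, 135, 111, 101, 141, 136, 139, 141, 139, 138, 130, 103, 62, 93, 154, 151, 148, 146, 148]
209 [144, 148, 151, 145, 147, 144, 146, 147, 145, 145, 148, 146, 147, 144, 147, 146, 145, 146, 146, 147, 146, 144, 134, 107, 115, 140, 140, 138, 138, 140, 144, 125, 71, 59, 67, 81, 117, 148, 150, 148]
214 [153, 150, 154, 155, 155, 153, 154, 155, 155, 154, 153, 155, 153, 154, 159, 157, 156, 154, 154, 152, 146, 145, 127, 117, 141, 139, 140, 139, 141, 139, 135, 107, 80, 70, 70, 63, 56, 73, 122, 149]
218 [153, 151, 148, 152, 154, 151, 155, 155, 147, 148, 153, 156, 152, 153, 151, 149, 150, 141, 143, 140, 144, 141, 136, 135, 138, 137, 138, 137, 142, 143, 125, 79, 75, 79, 73, 67, 62, 50, 68, 107]
left base [223.27 205.45] [222.18 227.16]
left base [225.46 205.51] [224.39 227.22]
leaf -y edge mid [234.26 205.89] [233.27 227.58]
```

drive_tool --offset '[[0, 0.01, 0], [-0.025, 0, 0], [0, 0, 0], [-0.025, 0, 0], [0, 0, 0], [-0.02, 0, 0], [0, 0, 0], [0, 0, 0], [0, 0, 0], [0, 0, 0]]' --turn '[[0, 0, 0], [0, 0, 0], [0, 0, 0], [0, 0, 0], [0, 0, 0], [0, 0, 0], [0, 0, 0], [0, 0, 0], [0, 0, 0], [0, 0, 0]]' --hand '[0.5, 0.5, 0.5, 0.5, 0.5, 0.5, 0.5, 0.5, 0.5, 0.5]'

```text
time_s: 35.6
position: [0.4132, 0.1352, -0.0012]
tool_rot: [[-1.0, 0.009, -0.002], [0.009, 1.0, 0.0], [0.002, 0.0, -1.0]]
ft_force: [-3.1, 6.0, -0.4]
grip_width: 0.0515
gripper_force: 27.2
```

drive_tool --offset '[[0, 0.01, 0], [-0.02, 0, 0], [0, 0, 0], [-0.02, 0, 0], [0, 0, 0], [0, 0, 0], [0, 0, 0], [0, 0, 0], [0, 0, 0], [0, 0, 0]]' --turn '[[0, 0, 0], [0, 0, 0], [0, 0, 0], [0, 0, 0], [0, 0, 0], [0, 0, 0], [0, 0, 0], [0, 0, 0], [0, 0, 0], [0, 0, 0]]' --hand '[0.5, 0.5, 0.5, 0.5, 0.5, 0.5, 0.5, 0.5, 0.5, 0.5]'

```text
time_s: 36.85
position: [0.4136, 0.1354, -0.0013]
tool_rot: [[-1.0, 0.01, -0.005], [0.01, 1.0, -0.0], [0.005, -0.0, -1.0]]
ft_force: [-8.1, 4.2, 2.4]
grip_width: 0.0516
gripper_force: 27.0
```

Run:
```python
from m import *
t0=cv2.imread('pics/top1.png',0);t=get_image('top');cv2.imwrite('pics/top4.png',t);t=cv2.cvtColor(t,cv2.COLOR_BGR2GRAY)
s=get_image('side');cv2.imwrite('pics/side4.png',s)
for r in (176,182,190,198,206,212,216,219): print(r,'\n',t0[r,216:244].tolist(),'\n',t[r,216:244].tolist(),'|',t[r,258:278].tolist(),t0[r,258:278].tolist())
s=cv2.cvtColor(s,cv2.COLOR_BGR2GRAY);s0=cv2.cvtColor(cv2.imread('pics/side0.png'),cv2.COLOR_BGR2GRAY)
# bracket shift in side view: web patch match, and in top view: right half patch match (subpixel phase)
for a,b,(y0,y1,x0,x1) in ((s0,s,(172,222,262,300)),(t0,t,(172,222,250,276))):
    A=a[y0:y1,x0:x1].astype(np.float32);B=b[y0:y1,x0:x1].astype(np.float32)
    print('shift',cv2.phaseCorrelate(A,B,cv2.createHanningWindow(A.shape[::-1],cv2.CV_32F)))
```

```text
176 
 [182, 184, 184, 184, 187, 190, 180, 148, 142, 144, 143, 143, 143, 146, 147, 145, 145, 148, 145, 141, 145, 147, 147, 148, 146, 147, 147, 148] 
 [181, 184, 181, 180, 187, 185, 180, 163, 156, 160, 161, 163, 157, 161, 161, 158, 164, 161, 158, 158, 146, 147, 146, 148, 146, 148, 150, 153] | [150, 153, 154, 154, 149, 153, 154, 155, 152, 157, 154, 153, 154, 152, 158, 170, 165, 164, 164, 167] [154, 149, 153, 154, 152, 154, 151, 157, 153, 148, 153, 153, 154, 153, 157, 165, 164, 165, 168, 167]
182 
 [169, 168, 170, 171, 171, 170, 177, 157, 97, 60, 62, 60, 56, 64, 63, 56, 39, 39, 51, 60, 65, 63, 62, 59, 64, 67, 67, 59] 
 [170, 172, 171, 171, 171, 175, 176, 159, 105, 71, 76, 74, 74, 76, 69, 66, 51, 45, 63, 73, 71, 68, 63, 65, 63, 66, 67, 65] | [69, 75, 77, 84, 84, 88, 85, 89, 88, 93, 94, 93, 89, 89, 124, 169, 171, 163, 168, 166] [82, 84, 87, 84, 81, 89, 95, 95, 94, 95, 94, 95, 98, 101, 131, 168, 169, 166, 165, 169]
190 
 [163, 168, 171, 175, 164, 166, 164, 148, 110, 84, 89, 91, 93, 90, 92, 87, 87, 90, 92, 92, 93, 89, 93, 94, 89, 92, 90, 94] 
 [182, 185, 184, 185, 187, 187, 182, 164, 127, 10
[... 2116 characters left out ...]
58, 158, 156, 154, 138, 104, 92, 125, 163, 169, 168, 166, 167, 168, 168]
219 
 [165, 167, 166, 159, 161, 162, 170, 183, 181, 181, 185, 182, 171, 169, 168, 167, 153, 119, 119, 134, 168, 168, 171, 166, 166, 170, 170, 168] 
 [142, 151, 145, 142, 134, 133, 140, 137, 138, 132, 131, 121, 139, 139, 135, 135, 138, 139, 135, 123, 78, 77, 70, 70, 58, 53, 57, 103] | [110, 104, 105, 103, 99, 104, 104, 104, 101, 122, 151, 158, 169, 166, 167, 168, 167, 165, 171, 167] [116, 119, 121, 119, 118, 124, 120, 123, 117, 128, 149, 154, 168, 168, 169, 166, 168, 165, 168, 169]
shift ((0.07977503383603946, -0.035239920809530645), 1.0161033248901368)
shift ((0.8009905887782907, -0.303300463258914), 0.9492598201610424)
```

Run:
```python
from m import *
t=cv2.imread('pics/top4.png');t1=cv2.imread('pics/top1.png');s=cv2.imread('pics/side4.png')
for nm,im,c0,c1,r0,r1,z,pol in (('webL',t1,218,228,174,178,.08,-1),('webR',t1,267,277,174,177,.08,1),('baseL',t1,217,227,200,210,.014,0),('baseR',t1,266,276,203,211,.014,1)):
    p=edge(im,[(c0,r0),(c0,r1)],[(c1,r0),(c1,r1)],8,pol);print(nm,np.median(p,0).round(2),plane('top',*np.median(p,0),z).round(4))
# side view: gray rows around leaf near (-y) edge and left end and bracket front
g=cv2.cvtColor(s,cv2.COLOR_BGR2GRAY)
for nm,P in {'leaf left end top -y':(.3775,.109,.012),'notch wall at -y edge':(.461,.109,.012),'bracket front at -y edge':(.463,.109,.014),'front bottom':(.463,.02,.0)}.items(): print(nm,proj('side',P).round(1))
for r in range(197,219,2): print(r,g[r,200:264].tolist())
```

```text
webL [222.5 176. ] [0.557  0.1373 0.08  ]
webR [269.94 175.5 ] [0.5621 0.0127 0.08  ]
baseL [222.38 205.  ] [0.4912 0.1415 0.014 ]
baseR [271.5 207. ] [0.4896 0.0067 0.014 ]
leaf left end top -y [213.5 209.1]
notch wall at -y edge [245.1 205. ]
bracket front at -y edge [245.9 204.2]
front bottom [254.7 223. ]
197 [151, 155, 150, 148, 148, 147, 148, 145, 129, 136, 132, 134, 132, 132, 135, 135, 135, 142, 122, 77, 48, 59, 54, 55, 53, 60, 57, 56, 60, 54, 56, 60, 57, 105, 144, 153, 147, 150, 153, 152, 161, 208, 221, 216, 215, 215, 215, 216, 219, 218, 219, 220, 218, 220, 219, 220, 220, 220, 222, 223, 221, 220, 219, 219]
199 [147, 143, 144, 146, 148, 149, 149, 149, 154, 145, 134, 133, 137, 133, 135, 134, 136, 138, 130, 89, 39, 48, 75, 103, 83, 55, 55, 55, 52, 48, 87, 161, 187, 194, 192, 198, 200, 202, 198, 198, 196, 198, 195, 197, 192, 192, 196, 195, 192, 186, 193, 194, 213, 212, 213, 208, 205, 200, 198, 193, 190, 200, 144, 115]
201 [144, 142, 143, 147, 151, 150, 148, 145, 150, 149, 148, 152, 148, 146, 141, 153, 164, 157, 179, 206, 214, 212, 156, 114, 89, 57, 52, 60, 61, 54, 84, 154, 189, 1
[... 2018 characters left out ...]
182, 181, 181, 177, 179, 178, 177, 177, 175, 180, 181]
215 [174, 182, 180, 158, 146, 146, 151, 149, 142, 190, 217, 217, 219, 223, 183, 149, 153, 150, 150, 147, 144, 141, 139, 184, 219, 223, 221, 222, 221, 222, 222, 214, 209, 207, 206, 205, 203, 201, 201, 202, 204, 205, 202, 203, 206, 211, 178, 132, 127, 131, 111, 98, 99, 161, 183, 180, 178, 178, 179, 177, 178, 177, 174, 146]
217 [223, 223, 226, 224, 219, 193, 144, 151, 148, 147, 140, 139, 144, 144, 145, 145, 138, 164, 177, 176, 214, 229, 227, 222, 222, 219, 219, 216, 218, 222, 216, 218, 220, 220, 221, 221, 221, 221, 222, 214, 210, 206, 204, 203, 202, 203, 207, 212, 179, 134, 131, 113, 98, 95, 133, 174, 181, 174, 178, 180, 177, 176, 175, 178]
```

Run:
```python
from m import *
s=cv2.imread('pics/side4.png')
def f(n,a,b,h0,h1,z,pol,k=14):
    p=edge(s,[(a[0],a[1]+h0),(b[0],b[1]+h0)],[(a[0],a[1]+h1),(b[0],b[1]+h1)],k,pol)
    l=wline('side',p,z);d=l[1]*np.sign(l[1][0]);print(n,'at',l[0].round(4),'yaw',np.degrees(np.arctan2(d[1],d[0])).round(2),'res',l[2].round(4),p[:,1].round(1).tolist())
f('leaf bottom left',(214,212.5),(222,211.5),-2,3,0,1,9)
f('leaf bottom right',(232,210),(243,208.6),-2.5,3,0,1,12)
f('leaf top right',(232,206.3),(243,205.2),-2,2.5,.012,-1,12)
f('leaf top left',(215,208.8),(222,207.9),-2.5,2,.012,-1,8)
for P in ((.463,.01,0),(.56,.01,0),(.463,.01,.014)):print(proj('side',P).round(1))
f('bracket right bottom',(262,222.3),(285,220),-4,4,0,1,14)
```

```text
leaf bottom left at [0.3881 0.1073] yaw 1.61 res 0.002 [213.5, 213.4, 213.5, 213.5, 213.4, 212.6, 212.6, 212.6, 212.6]
leaf bottom right at [0.4428 0.1113] yaw -2.34 res 0.002 [210.5, 210.4, 210.4, 210.4, 210.4, 209.6, 209.6, 209.5, 209.5, 209.5, 209.5, 209.5]
leaf top right at [0.4406 0.1091] yaw 0.41 res 0.0033 [206.6, 206.6, 206.5, 206.5, 206.5, 206.4, 206.4, 205.5, 205.5, 205.5, 205.4, 205.4]
leaf top left at [0.3918 0.1159] yaw 40.3 res 0.0043 [208.6, 208.5, 208.5, 208.5, 206.2, 206.0, 206.2, 206.5]
[255.8 224.6]
[293.4 219.3]
[255.6 219.4]
bracket right bottom at [0.5095 0.0082] yaw 0.51 res 0.0021 [224.4, 223.5, 223.5, 223.4, 223.5, 222.5, 222.5, 222.4, 222.4, 221.5, 221.5, 221.4, 221.4, 220.6]
```

The picture numbers suggest the leaf has yawed about 3° in the light grip. I'll back off, regrip nearer the notch with more force to square it, and press home again.

drive_tool --offset '[[0.05, 0, 0], [0.03, 0.05, 0], [0, 0.05, 0], [0, 0, 0], [0, 0, 0], [0, 0, 0], [-0.2, 0, 0], [-0.2, 0, 0], [0, 0, 0], [0, 0, 0]]' --turn '[[0, 0, 0], [0, 0, 0], [0, 0, 0], [0, 0, 0], [0, 0, 0], [0, 0, 0], [0, 0, 0], [0, 0, 0], [0, 0, 0], [0, 0, 0]]' --hand '[0.5, 0.5, 0.5, 0.68, 0.68, 0.68, 0.68, 0.68, 0.66, 0.5]' --newtons 100

```text
time_s: 38.2
position: [0.4289, 0.1392, -0.0004]
tool_rot: [[-1.0, 0.009, 0.001], [0.009, 1.0, -0.0], [-0.001, -0.0, -1.0]]
ft_force: [-0.9, -1.8, 9.1]
grip_width: 0.0493
gripper_force: 103.0
```

drive_tool --offset '[[0, 0, 0], [0, 0, 0], [0, 0, 0], [0, 0, 0], [0, 0, 0], [0, 0, 0], [0, 0, 0], [0, 0, 0], [0, 0, 0], [0, 0, 0]]' --turn '[[0, 0, 0], [0, 0, 0], [0, 0, 0], [0, 0, 0], [0, 0, 0], [0, 0, 0], [0, 0, 0], [0, 0, 0], [0, 0, 0], [0, 0, 0]]' --hand '[0.5, 0.5, 0.5, 0.5, 0.5, 0.5, 0.5, 0.5, 0.5, 0.5]'

```text
time_s: 39.45
position: [0.4289, 0.1392, -0.0004]
tool_rot: [[-1.0, 0.009, 0.002], [0.009, 1.0, -0.0], [-0.002, -0.0, -1.0]]
ft_force: [-0.4, -0.7, 9.3]
grip_width: 0.0495
gripper_force: 103.0
```

```bash
cat > l.py <<'E'
from m import *
go((.412,.207,.0265),-.5)
s=get_image('side');cv2.imwrite('pics/side5.png',s)
def f(n,a,b,h0,h1,z,pol,k=14):
    p=edge(s,[(a[0],a[1]+h0),(b[0],b[1]+h0)],[(a[0],a[1]+h1),(b[0],b[1]+h1)],k,pol)
    l=wline('side',p,z);d=l[1]*np.sign(l[1][0]);print(n,'at',l[0].round(4),'yaw',np.degrees(np.arctan2(d[1],d[0])).round(2),'res',l[2].round(4),p[:,1].round(1).tolist())
f('bottom left',(214,212.5),(226,210.9),-2.5,3,0,1,12)
f('bottom right',(236,209.5),(244,208.6),-2.5,3,0,1,9)
f('top right',(236,206.1),(243,205.2),-2.5,2.5,.012,-1,8)
g=cv2.cvtColor(s,cv2.COLOR_BGR2GRAY)
for r in range(195,215,2): print(r,g[r,206:256].tolist())
E
python3 l.py
```

```text
turn units [-0.001  0.014 -0.005]
offset after turn [ 0.437  1.691 -0.673]
offset now [ 0.437  1.69  -0.674] pos [ 4.289e-01  1.392e-01 -4.000e-04] F [-0.38 -0.74  9.32] t 39.45 w 0.049495081608909045 103.00681829452515
bottom left at [0.3936 0.1103] yaw -24.82 res 0.0069 [211.5, 211.6, 212.5, 212.4, 212.5, 212.5, 212.5, 212.4, 212.3, 212.4, 212.4, 211.5]
bottom right at [0.4479 0.114 ] yaw 0.15 res 0.0027 [209.5, 209.4, 209.4, 209.4, 209.4, 209.4, 208.6, 208.6, 208.6]
top right at [0.4464 0.1111] yaw -15.35 res 0.0004 [205.5, 205.5, 205.5, 205.5, 205.5, 205.5, 205.3, 205.3]
195 [149, 148, 145, 143, 137, 140, 135, 132, 136, 131, 133, 128, 136, 134, 135, 135, 140, 139, 98, 49, 54, 59, 58, 60, 53, 61, 62, 57, 57, 52, 51, 53, 62, 136, 152, 135, 205, 224, 220, 219, 219, 217, 220, 220, 222, 217, 217, 217, 218, 217]
197 [143, 145, 152, 151, 154, 146, 144, 136, 135, 132, 134, 131, 133, 132, 130, 128, 131, 139, 101, 50, 47, 56, 85, 78, 58, 53, 54, 56, 52, 62, 119, 163, 171, 163, 156, 204, 214, 209, 206, 202, 200, 197, 203, 208, 214, 219, 218, 222, 219, 220]
199 [151, 149, 149, 148, 146, 149,
[... 1270 characters left out ...]
 121, 122, 125, 125, 124, 124, 122, 126, 128, 126, 131, 120, 123, 107, 94, 96, 110, 113, 120, 148, 155, 152, 157, 155, 151, 178, 175, 144, 134, 124, 105, 99, 147, 178, 177, 178, 177, 178, 174]
211 [148, 152, 151, 152, 150, 150, 149, 137, 123, 122, 122, 125, 128, 125, 127, 126, 126, 120, 125, 126, 123, 124, 123, 117, 124, 118, 111, 189, 217, 212, 208, 205, 205, 204, 207, 205, 202, 204, 170, 142, 149, 132, 105, 94, 134, 182, 184, 175, 177, 180]
213 [159, 141, 147, 144, 145, 152, 150, 151, 149, 194, 229, 203, 165, 158, 154, 157, 155, 153, 149, 153, 146, 196, 217, 224, 230, 228, 227, 227, 225, 213, 209, 208, 206, 205, 200, 205, 206, 204, 208, 214, 161, 125, 118, 106, 91, 127, 172, 181, 179, 176]
```

drive_tool --offset '[[0, 0, -0.02], [0, -0.025, 0], [0, 0, 0], [0, 0, 0], [0, 0, 0], [0, 0, 0], [0, 0, 0], [0, 0, 0], [0, 0, 0], [0, 0, 0]]' --turn '[[0, 0, 0], [0, 0, 0], [0, 0, 0], [0, 0, 0], [0, 0, 0], [0, 0, 0], [0, 0, 0], [0, 0, 0], [0, 0, 0], [0, 0, 0]]' --hand '[0.5, 0.5, 0.5, 0.5, 0.5, 0.5, 0.5, 0.5, 0.5, 0.5]'

```text
time_s: 40.75
position: [0.4286, 0.1382, -0.0003]
tool_rot: [[-1.0, 0.01, 0.0], [0.01, 1.0, -0.0], [-0.0, -0.0, -1.0]]
ft_force: [-0.9, -0.7, -2.0]
grip_width: 0.0487
gripper_force: 103.4
```

drive_tool --offset '[[0, -0.025, 0], [0, 0, 0], [0, -0.015, 0], [0, 0, 0], [0, 0, 0], [0, 0, 0], [0, 0, 0], [0, 0, 0], [0, 0, 0], [0, 0, 0]]' --turn '[[0, 0, 0], [0, 0, 0], [0, 0, 0], [0, 0, 0], [0, 0, 0], [0, 0, 0], [0, 0, 0], [0, 0, 0], [0, 0, 0], [0, 0, 0]]' --hand '[0.5, 0.5, 0.5, 0.5, 0.5, 0.5, 0.5, 0.5, 0.5, 0.5]'

```text
time_s: 42.0
position: [0.4285, 0.1367, -0.0003]
tool_rot: [[-1.0, 0.009, -0.0], [0.009, 1.0, 0.0], [0.0, 0.0, -1.0]]
ft_force: [-0.0, -0.5, -2.3]
grip_width: 0.0492
gripper_force: 103.3
```

drive_tool --offset '[[0, -0.02, 0], [0, 0, 0], [0, -0.02, 0], [0, 0, 0], [0, 0, 0], [0, 0, 0], [0, 0, 0], [0, 0, 0], [0, 0, 0], [0, 0, 0]]' --turn '[[0, 0, 0], [0, 0, 0], [0, 0, 0], [0, 0, 0], [0, 0, 0], [0, 0, 0], [0, 0, 0], [0, 0, 0], [0, 0, 0], [0, 0, 0]]' --hand '[0.5, 0.5, 0.5, 0.5, 0.5, 0.5, 0.5, 0.5, 0.5, 0.5]'

```text
time_s: 43.25
position: [0.4284, 0.1355, -0.0003]
tool_rot: [[-1.0, 0.009, -0.0], [0.009, 1.0, 0.001], [0.0, 0.001, -1.0]]
ft_force: [-0.2, 7.1, -2.5]
grip_width: 0.0492
gripper_force: 103.6
```

drive_tool --offset '[[0, 0.01, 0], [-0.02, 0, 0], [0, 0, 0], [-0.02, 0, 0], [0, 0, 0], [-0.02, 0, 0], [0, 0, 0], [-0.01, 0, 0], [0, 0, 0], [0, 0, 0]]' --turn '[[0, 0, 0], [0, 0, 0], [0, 0, 0], [0, 0, 0], [0, 0, 0], [0, 0, 0], [0, 0, 0], [0, 0, 0], [0, 0, 0], [0, 0, 0]]' --hand '[0.5, 0.5, 0.5, 0.5, 0.5, 0.5, 0.5, 0.5, 0.5, 0.5]'

```text
time_s: 44.5
position: [0.4295, 0.1356, -0.0004]
tool_rot: [[-1.0, 0.009, -0.004], [0.009, 1.0, 0.0], [0.004, 0.0, -1.0]]
ft_force: [-6.5, 4.2, 4.1]
grip_width: 0.0489
gripper_force: 104.3
```

Run:
```python
from m import *
for p,z in (((239,209.6),.014),((238.2,191.2),.066)): print(plane('side',*p,z).round(4))
s=get_image('side');cv2.imwrite('pics/side6.png',s);g=cv2.cvtColor(s,cv2.COLOR_BGR2GRAY)
for r in range(196,214): print(r,g[r,234:256].tolist())
for r in (208,209,210,211): print(r,g[r,206:222].tolist())
t=get_image('top');cv2.imwrite('pics/top6.png',t);t=cv2.cvtColor(t,cv2.COLOR_BGR2GRAY)
for r in range(214,226,2): print(r,t[r,222:262].tolist())
for P in ((.463,.12,.014),(.463,.08,.014),(.463,.1095,.012)):print(proj('top',P).round(1))
```

```text
[0.4381 0.0807 0.014 ]
[0.4372 0.0764 0.066 ]
196 [58, 55, 56, 62, 56, 118, 141, 160, 211, 224, 220, 217, 221, 222, 221, 219, 221, 221, 218, 220, 219, 219]
197 [56, 52, 76, 111, 119, 149, 165, 214, 222, 218, 216, 214, 210, 212, 212, 214, 217, 221, 219, 221, 219, 223]
198 [47, 53, 83, 168, 192, 186, 205, 207, 202, 194, 190, 195, 192, 192, 195, 196, 200, 214, 221, 221, 219, 219]
199 [57, 49, 84, 177, 206, 202, 195, 194, 194, 196, 197, 196, 193, 194, 194, 193, 191, 190, 211, 209, 205, 195]
200 [62, 49, 79, 159, 191, 195, 191, 197, 202, 196, 194, 196, 193, 189, 185, 184, 177, 172, 170, 171, 168, 175]
201 [57, 48, 83, 157, 194, 193, 196, 209, 216, 200, 197, 187, 176, 173, 175, 171, 171, 174, 174, 178, 173, 172]
202 [57, 50, 78, 168, 202, 200, 191, 192, 194, 197, 175, 167, 175, 177, 176, 170, 174, 177, 175, 180, 170, 149]
203 [54, 51, 80, 176, 218, 206, 200, 193, 200, 197, 178, 142, 165, 178, 173, 174, 175, 174, 177, 174, 168, 148]
204 [57, 60, 72, 170, 218, 222, 223, 211, 204, 204, 205, 143, 151, 177, 180, 176, 177, 176, 178, 176, 176, 181]
205 [65, 54, 73, 146, 205, 212, 208, 207, 207, 1
[... 1806 characters left out ...]
, 103, 102, 104, 96, 99, 96, 98, 96, 98, 94, 93, 90, 88, 90, 96, 92, 86, 95]
220 [120, 118, 110, 105, 115, 143, 137, 139, 137, 138, 139, 140, 131, 81, 79, 69, 57, 60, 54, 52, 44, 43, 50, 51, 108, 155, 156, 154, 152, 156, 152, 150, 154, 155, 159, 169, 164, 151, 151, 151]
222 [148, 147, 147, 128, 125, 139, 143, 145, 140, 139, 139, 144, 134, 79, 79, 68, 49, 50, 53, 44, 40, 56, 68, 52, 115, 176, 188, 188, 192, 183, 182, 184, 185, 187, 189, 185, 167, 168, 170, 169]
224 [150, 146, 137, 133, 132, 145, 142, 144, 147, 144, 147, 144, 126, 81, 80, 75, 49, 43, 39, 42, 55, 86, 92, 84, 133, 193, 188, 190, 184, 186, 189, 186, 188, 186, 177, 171, 169, 169, 166, 167]
[229.7 215.4]
[244.4 215.8]
[233.6 215.6]
```

drive_tool --offset '[[0.03, 0, 0], [0, 0, 0], [0, 0, 0], [0, 0, -0.3], [0, 0, -0.8], [0, 0, -0.9], [0.1, 0.9, 0], [0.1, 0.9, 0], [0.1, 0.7, 0], [0, 0, 0]]' --turn '[[0, 0, 0], [0, 0, 0], [0, 0, 0], [0, 0, 0], [0, 0, 0], [0, 0, 0], [0, 0, 0], [0, 0, 0], [0, 0, 0], [0, 0, 0]]' --hand '[0.5, 0.72, 0.72, 0.72, 0.72, 0.5, 0.2, 0, 0, 0]'

```text
time_s: 45.85
position: [0.4188, 0.2367, 0.0804]
tool_rot: [[-1.0, 0.007, 0.001], [0.007, 1.0, 0.0], [-0.001, 0.0, -1.0]]
ft_force: [-0.1, -0.2, 0.5]
grip_width: -0.0001
gripper_force: 0.0
```

Run:
```python
from m import *
go((.3,.1,.0),-.5)
t=get_image('top');cv2.imwrite('pics/top7.png',t);s=get_image('side');cv2.imwrite('pics/side7.png',s)
t=cv2.cvtColor(t,cv2.COLOR_BGR2GRAY)
for r in range(199,252,2): print(r,t[r,208:252].tolist())
for n,P in {'leaf L-back':(.376,.1615,.012),'leaf R-back':(.376,.1095,.012),'front':(.463,.1095,.014),'tip':(.486,.15,.012)}.items(): print(n,proj('top',P).round(1))
```

```text
turn units [0.002 0.01  0.017]
offset after turn [ 2.941 -3.443  2.011]
offset now [ 2.949 -3.439  2.007] pos [0.4188 0.2367 0.0804] F [-0.05 -0.16  0.53] t 45.85 w -5.4231172754860415e-05 0.0
199 [168, 168, 164, 168, 168, 165, 168, 170, 167, 167, 168, 168, 166, 171, 152, 87, 103, 142, 150, 147, 137, 142, 134, 134, 132, 134, 132, 132, 130, 138, 149, 151, 148, 145, 133, 139, 144, 147, 151, 147, 149, 149, 149, 147]
201 [167, 168, 167, 169, 168, 164, 167, 167, 168, 167, 171, 168, 171, 164, 142, 90, 102, 141, 150, 159, 163, 151, 146, 146, 148, 143, 149, 147, 147, 148, 154, 158, 165, 168, 166, 164, 168, 168, 166, 167, 164, 166, 167, 167]
203 [166, 166, 167, 167, 168, 165, 166, 165, 168, 164, 165, 167, 170, 164, 152, 150, 145, 143, 144, 141, 145, 141, 143, 144, 143, 144, 149, 157, 161, 163, 162, 161, 160, 163, 161, 164, 164, 162, 161, 163, 164, 164, 163, 167]
205 [166, 163, 166, 165, 168, 164, 162, 166, 169, 166, 169, 166, 165, 162, 153, 149, 140, 143, 142, 145, 145, 143, 139, 114, 82, 89, 132, 157, 165, 160, 157, 161, 163, 162, 158, 161, 160, 165, 164, 164, 165, 161, 166, 163]
207 [165, 1
[... 4548 characters left out ...]
 122, 120, 123, 128, 128, 124, 115, 117, 115, 116, 117, 112, 138, 186, 188, 186, 185, 188, 183, 183, 183, 187, 185, 185, 184, 185, 183, 184, 180, 183, 183, 182]
249 [182, 177, 183, 187, 184, 182, 174, 176, 174, 177, 177, 166, 121, 116, 118, 120, 121, 123, 137, 174, 176, 176, 174, 175, 177, 183, 184, 182, 183, 185, 184, 186, 184, 185, 185, 185, 184, 186, 182, 183, 182, 183, 184, 185]
251 [185, 186, 186, 181, 181, 183, 185, 181, 181, 186, 185, 185, 184, 182, 189, 188, 186, 187, 188, 188, 186, 181, 187, 185, 185, 183, 183, 181, 182, 186, 185, 186, 181, 185, 184, 182, 182, 183, 184, 182, 183, 184, 182, 179]
leaf L-back [213.  246.8]
leaf R-back [232.2 247.4]
front [233.6 215.5]
tip [219.3 206.9]
```

```bash
cat > fit.py <<'E'
from m import *
import sys
t=cv2.imread(sys.argv[1])
def f(n,a0,a1,b0,b1,z,pol,k=20):
    p=edge(t,[a0,a1],[b0,b1],k,pol);l=wline('top',p,z);d=l[1];print(n,l[0].round(4),'dir',(np.degrees(np.arctan2(d[1],d[0]))%180).round(2),'res',l[2].round(4));return l
R=f('leaf right',(229,219),(229,243),(235,219),(235,243),.012,-1)
L=f('leaf left',(212,217),(212,244),(217,217),(217,244),.012,1)
B=f('leaf back',(217,243),(230,243),(217,249),(230,249),.012,-1)
F=f('bracket front',(236,213),(258,213),(236,220),(258,220),.014,-1)
S=f('side seam (dark)',(221,207),(221,211.5),(224.5,207),(224.5,211.5),.013,-1,8)
print('back right corner',X(R,B),'back left',X(L,B))
c=(X(R,B)+X(L,B))/2
n=np.array([-F[1][1],F[1][0]]);n*=np.sign(n[0]);print('back end to bracket front mm (home 84):',(n@(F[0]-c)*1000).round(2))
E
python3 fit.py pics/top7.png
```

```text
leaf right [0.4143 0.1131] dir 2.6 res 0.0027
leaf left [0.4198 0.1607] dir 0.33 res 0.0018
leaf back [0.3789 0.1376] dir 87.6 res 0.0018
bracket front [0.4639 0.0751] dir 91.23 res 0.0024
side seam (dark) [0.4796 0.1385] dir 9.99 res 0.0011
back right corner [0.37778872 0.11145102] back left [0.3798407  0.16041793]
back end to bracket front mm (home 84): 83.72
```

The released leaf measures 83.7 mm from its back end to the bracket front (84 mm is home). There is no visible gap at the side seam, and its yaw is within tolerance. Handing in.

```bash
python3 -c "
from rig import env
print(env.close_job())"
```

```text
the job is handed in; nothing more can be done
None
```

The job is handed in at about 46 s of the 61 s: I held the middle leaf home in the fillet, then laid it flat with its notch round the base plate's front left corner and released it. My last image measurement put the leaf within about 0.3 mm of home front to back, with no visible side gap and about 2° or less out of square. I haven't seen the judge's result.

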